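# Fetch the gem holder from behind the jars

## Task

The aluminium gem holder stands in the wooden rack behind three jars. Stand all three jars upright on the green mat first, leaving the holder where it is; then, with the jars still on the mat, set the holder upright in the middle of the black pad on the white stage plate; finally put each jar back upright on the very circle it came from. Leave the brass weight and the red wax block in the rack undisturbed.

Things in the scene. Friction and masses are not known exactly. Their poses are not given: they have to be found in the camera images.
- holder_c (a point): centre (half-way up) of the aluminium gem holder: a plain metal disc 54 mm in diameter and 34 mm tall, about 170 g, its top filled with grey wax and with two dark notches in the rim; it stands in the rack behind the row of jars; z axis up, wax face up
- jar_orange_c (a point): centre (half-way up) of a round closed jar, amber glass with a paper label and an orange cap, 42 mm diameter all the way up, 104 mm tall, about 160 g, standing upright on a cork circle in the front row of the rack; z axis up. Its grasp point may lie up to 20 mm above the centre, which keeps fingers above the low things behind it
- jar_blue_c (a point): centre (half-way up) of a round closed jar, clear glass with a paper label and a blue cap, 42 mm diameter all the way up, 104 mm tall, about 160 g, standing upright on a cork circle in the front row of the rack; z axis up. Its grasp point may lie up to 20 mm above the centre, which keeps fingers above the low things behind it
- jar_yellow_c (a point): centre (half-way up) of a round closed jar, white plastic with a paper label and a yellow cap, 42 mm diameter all the way up, 104 mm tall, about 160 g, standing upright on a cork circle in the front row of the rack; z axis up. Its grasp point may lie up to 20 mm above the centre, which keeps fingers above the low things behind it
- rack: the light wooden rack, fixed to the table, 140 mm (its x) by 250 mm (its y); origin at the centre of its underside, on the table, x axis pointing to its back, z up. Its floor is 6 mm thick; walls 24 mm high (above the table) and 6 mm thick along the back and both sides, front open. Three cork circles 54 mm across lie flush in the floor at rack (-36, -56), (-36, 0) and (-36, 56) mm: the jars stand on these, one each, in any order, 14 mm apart; the holder stands near (26, 0) mm
- mat: the green parking mat, fixed, 210 mm (its x) by 140 mm (its y), 4 mm thick; origin at the centre of its underside, on the table; it lies left or right of the rack
- pad_top (a point): centre of the top face of the round black rubber pad, 80 mm across and 4 mm thick, on the middle of the white stage plate (170 by 170 by 18 mm, fixed), so 22 mm above the table; on the side of the rack away from the mat
- weight_c (a point): centre of a small brass weight, 26 mm across and 30 mm tall, standing in the back corner of the rack at about rack (36, -98) mm; a bystander, to be left alone
- wax_c (a point): centre of a red wax block, 26 by 26 by 22 mm, standing in the other back corner of the rack at about rack (36, 98) mm; a bystander, to be left alone

How it is judged:
By the outcome, as a careful person would: the job done as asked, in the order asked, and still so for the second after the job is handed in, with the robot touching nothing.
It also fails if it takes over 136 s, if anything falls off the work surface, if the arm or the gripper's body presses on something with over 40 N, if the wrist force passes 120 N, or if a joint passes its speed limit or range.

## Robot

A 6-joint arm with a two-finger parallel gripper is mounted at the origin on the work surface. World frame = base frame: x ahead of the robot, y to its left, z up, the work surface at z = 0. Lengths are in mm, angles in rad, forces in N, time in s.
With the tool pointing down it reaches from about 275 to 750 mm from the base axis. Payload 10.2 kg.
Tool frame: the origin (TCP) lies between the finger pads; the fingertips stand 22 mm ahead of it and the grasp point (between the pads) lies 3 mm ahead of it (ctrl.nose_length is the distance from the TCP to the fingertips, in mm); y points along the fingers, z is the direction in which the jaws open and shut, and the axes are right-handed (so a half turn about y gives the same grasp; the last joint's range is limited). The gripper opens to 85 mm and grips with 20 to 120 N. Pads are 22 mm wide; open, the fingers measure 114 mm over their backs; the gripper's body (76 mm by 85 mm) begins 54 mm behind the grasp point. The pads swing forward as they close: fully open they stand 13 mm farther back than shut.
Start: joints at [-1.379, 0.313, 1.498, -0, 1.331, -0.223], TCP at [211.567, -480.49, 253.294] pointing down, gripper open.
Joint ranges: [-2.94, 2.94], [-0.97, 2.17], [0.19, 2.56], [-1.23, 4.37], [0.02, 3.11], [-2.88, 2.88]. Speed limits (rad/s): [2.39, 2.39, 3.01, 3.14, 3.14, 3.14].

## Interface

Orientations are given as a unit quaternion [w, x, y, z].
In Python, from rig import ctrl, eyes, models gives the robot as it stands.
- The arm moves only by the shell command python3 -m crank 'ROWS' [FORCE]. ROWS is JSON, a list of rows, each an object with "dp": the shift along the tool's x, y, z in mm, a list of three; "roll": the turn about the tool's y in rad; "gripper": the closure in counts, from 0 (fully open) to 255 (shut). A call has 1 to 10 rows; each row is the pose to reach, as a shift and turn from the pose commanded when the call began, along the tool's axes at that moment; what a row does not reach only later rows make up. A row lasts 1/12 s, in which the tool goes at most 41.7 mm and 7.16 degrees, less where a joint would pass 70% of its speed; a pose out of reach is approached as far as the arm can. A call with a gripper value outside its range is refused whole. The fingers move at their own pace and stop on an object; FORCE is the grip in N (left out, the last holds). Time passes only in rows, so rows that repeat a pose let the fingers close. It gives the time, the measured TCP pose, the force and the opening at its end, in the units of the state.
- ctrl.sense(): the state, without advancing time (a new reading comes with each control period).
- eyes.capture(name): name is "scene" or "top" or "wrist"; returns a dict with "color" (420x560x3 uint8, red, green, blue), "fx", "fy", "cx", "cy" (pixels), "distortion" ([k1, k2, p1, p2, k3] as OpenCV has them; the pictures are not rectified), "R" (3x3) and "t" (3): a world point X has camera coordinates R X + t. Camera axes: x right, y down, z forward; pixel columns grow to the right and rows downward; lengths in mm; the calibration is good to about 2 mm. A picture is of the moment at which its call begins. There is no depth.
- ctrl.finish_job(): hands the job in, once; it reports no verdict.
Trained networks look in a picture, given as the dict that the camera call returned (one of the last four; its "shot" number tells which), for a name from the list of things; names that differ only in an ending like _2 or _b are one class to them, and where a whole thing is asked for, a point or a joint stands for the part that bears it (a point fixed in the world has none). Each returns a list of dicts, best first, with "confidence" (0 to 1); they miss things now and then, are a little off and sometimes report something else, mostly with a low value. They report only what shows in the picture. A call takes as long as a camera call.
- models.spot_in(picture, label): "extent" ([centre column, centre row, width, height] in pixels, round what is visible of it).
- models.spot_point(picture, label): "centre" ([column, row] in pixels: a listed point, or the origin of a listed thing).
The state is a dict: "time_s": time; "joints": joint angles; "dq": joint speeds; "tau": joint torques, N m; "eef_pos": TCP position; "ee_rot": TCP orientation; "force": force on the tool from outside, world axes, zero at the start; "wrist_torque": the same for the moment, N m; "grip_width": opening from 0.0 (shut) to 1.0 (fully open).
Only numpy, scipy, OpenCV 4.12 (cv2) and the standard library are available. Lean on these libraries where they do the work, as an engineer would, in place of code of your own. Each camera call takes 0.05 s, during which the arm holds its last target. There are 200 camera calls.

## Working session

There is one attempt and no reset: what is moved stays moved. The work goes in short steps, Python scripts to look and compute and a shell command to move; the robot and the scene stay as the last step left them, time stands still between calls to the robot, and variables do not carry over. Pictures are saved under pics/ and viewed, about 12 in all and at most 16, crops included, and the job is handed in when it is done.

```bash
ls; mkdir -p pics
cat > h.py <<'E'
from rig import ctrl, eyes, models
import numpy as np, cv2
from scipy.spatial.transform import Rotation as Rot
def save(p,n): cv2.imwrite(f'pics/{n}.png',p['color'][:,:,::-1])
def K(p): return np.array([[p['fx'],0,p['cx']],[0,p['fy'],p['cy']],[0,0,1.]])
def ray(p,uv):
    u=cv2.undistortPoints(np.array([[uv]],float),K(p),np.array(p['distortion'],float))[0,0]
    R=np.array(p['R']);t=np.array(p['t']); return -R.T@t, R.T@np.array([u[0],u[1],1])
def atz(p,uv,z):
    o,d=ray(p,uv); return o+d*(z-o[2])/d[2]
def tri(obs):
    A=np.zeros((3,3));b=np.zeros(3)
    for p,uv in obs:
        o,d=ray(p,uv);d=d/np.linalg.norm(d);M=np.eye(3)-np.outer(d,d);A+=M;b+=M@o
    return np.linalg.solve(A,b)
def proj(p,X):
    return cv2.projectPoints(np.array([X],float).reshape(-1,3),cv2.Rodrigues(np.array(p['R'],float))[0],np.array(p['t'],float),K(p),np.array(p['distortion'],float))[0].reshape(-1,2)
def pose():
    s=ctrl.sense(); q=s['ee_rot']; return np.array(s['eef_pos']),Rot.from_quat([q[1],q[2],q[3],q[0]]).as_matrix(),s
def dp(target):
    "shift in tool axes from measured TCP to target"
    P,R,s=pose(); return np.round(R.T@(np.array(target)-P),1)
E
python3 - <<'E'
from h import *
P,R,s=pose();print(s,'\n',R.round(3),ctrl.nose_length)
H={'holder_c':23,'jar_orange_c':58,'jar_blue_c':58,'jar_yellow_c':58,'rack':0,'mat':0,'pad_top':22,'weight_c':21,'wax_c':17}
pp={n:eyes.capture(n) for n in('scene','top')}
for n in pp: save(pp[n],n+'0')
for l,z in H.items():
    obs=[]
    for n,p in pp.items():
        r=models.spot_point(p,l)
        for k in r[:2]: print(l,n,np.round(k['centre'],1),round(k['confidence'],2),atz(p,k['centre'],z).round(1))
        if r: obs.append((p,r[0]['centre']))
    if len(obs)==2: print('   tri',tri(obs).round(1))
E
```

```text
pics
{'time_s': 0.0, 'joints': array([-1.37937183e+00,  3.13451092e-01,  1.49842888e+00, -3.47954108e-05,
        1.33102328e+00, -2.23383231e-01]), 'dq': array([ 0.00118649, -0.00069296, -0.00035107,  0.00036481,  0.000734  ,
        0.00049892]), 'tau': array([-8.63926634e-04, -4.12272084e+01, -2.59747374e+01, -2.17188344e-04,
        4.13221103e-03, -1.71148531e-05]), 'eef_pos': array([ 211.52634839, -480.24653247,  252.73759586]), 'ee_rot': array([ 0.14560579, -0.14561488,  0.69241539, -0.69148839]), 'force': array([ 0.83284974, -0.64402866,  0.61856191]), 'wrist_torque': array([ 0.00995541, -0.07973253,  0.01143304]), 'grip_width': 0.9992818181525244} 
 [[-0.915 -0.     0.403]
 [-0.403  0.001 -0.915]
 [-0.    -1.    -0.001]] 22.0
holder_c scene [267.9 210.1] 0.74 [560.9 -17.9  23. ]
holder_c scene [416.5 266.6] 0.58 [530.9 307.8  23. ]
holder_c top [273.4 207.8] 0.66 [555.7 -18.1  23. ]
   tri [556.8 -19.1  16.2]
jar_orange_c scene [282.5 184.6] 0.74 [508.7 -11.2  58. ]
jar_orange_c top [268.4 224.4] 0.75 [510.5  -6.6  58. ]
   tri [511.   -8.1  62.9]
jar_blue_c scene [309.5 197
[... 359 characters left out ...]
[268.6 213.1] 0.93 [543.7  -6.2   0. ]
   tri [544.1  -7.3   3. ]
mat scene [417.9 270.3] 0.69 [524.3 314.1   0. ]
mat top [143.6 220.4] 0.78 [515.4 315.6   0. ]
   tri [516.8 316.5 -12.2]
pad_top scene [158.9 140. ] 0.77 [ 517.3 -339.9   22. ]
pad_top top [399.  230.9] 0.86 [ 506.  -339.3   22. ]
pad_top top [268.6 215.3] 0.72 [536.2  -6.4  22. ]
   tri [ 508.8 -345.1    9.7]
weight_c scene [227.6 194.7] 0.66 [ 568.6 -115.7   21. ]
weight_c top [312.4 205. ] 0.6 [ 566.  -117.6   21. ]
   tri [ 566.4 -117.8   16.5]
wax_c scene [299.2 233.7] 0.76 [576.2  66.7  17. ]
wax_c scene [161.1 140.2] 0.68 [ 512.4 -338.4   17. ]
wax_c top [235.9 194.5] 0.4 [587.7  79.   17. ]
   tri [586.3  74.8  39.6]
```

View pics/scene0.png

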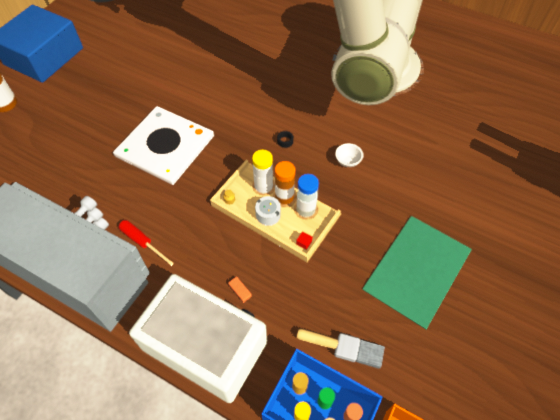

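View pics/top0.png

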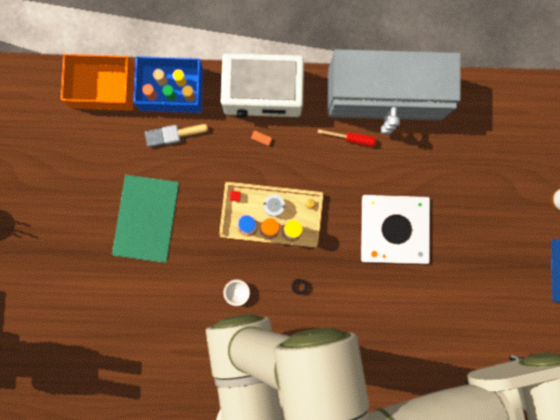

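The scene view shows the jars yellow (262,171), orange (285,184) and blue (307,197), the holder behind orange at (268,210), the mat on the robot's left and the stage on its right. The top view agrees, with the jars at (293,230), (270,227) and (247,225). Next I'll move over the rack for a closer look.

```bash
python3 -m crank '[{"dp":[-240,-50,-155]},{"dp":[-240,-50,-155]},{"dp":[-240,-50,-155]},{"dp":[-240,-50,-155]},{"dp":[-240,-50,-155]},{"dp":[-240,-50,-155]},{"dp":[-240,-50,-155]},{"dp":[-240,-50,-155]}]' 40
python3 -m crank '[{"dp":[-238,0,-153],"roll":-1.065},{"dp":[-238,0,-153],"roll":-1.065},{"dp":[-238,0,-153],"roll":-1.065},{"dp":[-238,0,-153],"roll":-1.065},{"dp":[-238,0,-153],"roll":-1.065},{"dp":[-238,0,-153],"roll":-1.065},{"dp":[-238,0,-153],"roll":-1.065},{"dp":[-238,0,-153],"roll":-1.065},{"dp":[-238,0,-153],"roll":-1.065},{"dp":[-238,0,-153],"roll":-1.065}]'
cat > look.py <<'E'
from h import *
import sys
H={'holder_c':23,'jar_orange_c':58,'jar_blue_c':58,'jar_yellow_c':58,'rack':0,'mat':0,'pad_top':22,'weight_c':21,'wax_c':17}
P,R,s=pose();print(P.round(1),R.round(3).tolist(),s['joints'].round(2))
p=eyes.capture('wrist');save(p,sys.argv[1])
for l in (sys.argv[2].split(',') if len(sys.argv)>2 else H):
    for k in models.spot_point(p,l)[:1]: print(l,np.round(k['centre'],1),round(k['confidence'],2),atz(p,k['centre'],H[l]).round(1))
E
python3 look.py w1
```

```text
[ 211.6 -480.5  253.3] [[-0.915, 0.0, 0.403], [-0.403, -0.0, -0.915], [-0.0, -1.0, 0.0]] [-1.38  0.31  1.5   0.    1.33 -0.22]$[0]: bad value
$[0]: bad value
```

View pics/w1.png

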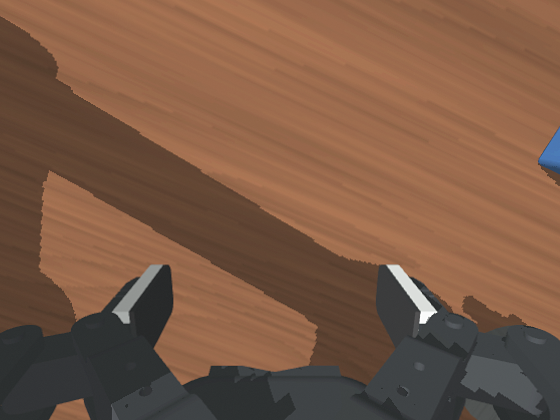

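Every row needs all its keys, so the move was refused. The wrist view shows only bare table and the open fingers at (150,290) and (405,290).

```bash
python3 -m crank '[{"dp":[-240,-50,-155],"roll":0,"gripper":0},{"dp":[-240,-50,-155],"roll":0,"gripper":0},{"dp":[-240,-50,-155],"roll":0,"gripper":0},{"dp":[-240,-50,-155],"roll":0,"gripper":0},{"dp":[-240,-50,-155],"roll":0,"gripper":0},{"dp":[-240,-50,-155],"roll":0,"gripper":0},{"dp":[-240,-50,-155],"roll":0,"gripper":0},{"dp":[-240,-50,-155],"roll":0,"gripper":0}]' 40
python3 -m crank '[{"dp":[-238,0,-153],"roll":-1.065,"gripper":0},{"dp":[-238,0,-153],"roll":-1.065,"gripper":0},{"dp":[-238,0,-153],"roll":-1.065,"gripper":0},{"dp":[-238,0,-153],"roll":-1.065,"gripper":0},{"dp":[-238,0,-153],"roll":-1.065,"gripper":0},{"dp":[-238,0,-153],"roll":-1.065,"gripper":0},{"dp":[-238,0,-153],"roll":-1.065,"gripper":0},{"dp":[-238,0,-153],"roll":-1.065,"gripper":0},{"dp":[-238,0,-153],"roll":-1.065,"gripper":0},{"dp":[-238,0,-153],"roll":-1.065,"gripper":0}]'
python3 look.py w2
python3 - <<'E'
from h import *
p=eyes.capture('wrist');P,R,s=pose();print((R.T@(-np.array(p['R']).T@p['t']-P)).round(1),(np.array(p['R'])@R).round(2).tolist())
E
```

```text
time_s: 2.17
eef_pos: [371.4, -237.3, 305.0]
ee_rot: [-0.149, 0.147, -0.691, 0.692]
force: [0.1, -1.8, 0.7]
grip_width: 0.997
time_s: 3.0
eef_pos: [525.0, -5.7, 303.0]
ee_rot: [0.477, -0.478, 0.522, -0.521]
force: [0.3, -0.9, -0.3]
grip_width: 1.005
[525.   -5.7 303. ] [[-0.088, -0.001, 0.996], [-0.996, 0.0, -0.088], [0.0, -1.0, -0.001]] [-0.23  0.28  1.41 -0.    1.45 -0.15]
holder_c [306.  177.9] 0.75 [561.8 -13.8  23. ]
jar_orange_c [252.9 186.1] 0.93 [501.1 -11.2  58. ]
jar_yellow_c [256.2 232.5] 0.87 [499.3 -64.6  58. ]
rack [288.3 171.2] 0.78 [542.2  -7.9   0. ]
weight_c [317.7 249.5] 0.82 [ 571.1 -106.7   21. ]
wax_c [319.4  92.5] 0.77 [583.2  80.6  17. ]
[ -68.8 -120.9    0. ] [[-0.0, 0.0, 1.0], [0.96, -0.27, 0.0], [0.27, 0.96, -0.0]]
```

View pics/w2.png

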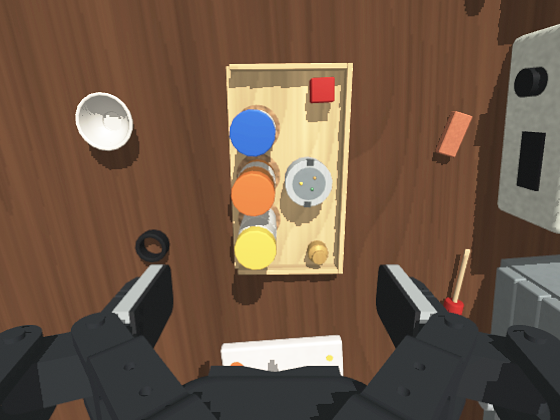

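The wrist view shows the rack corners near (228,65), (352,64), (342,272) and (237,273). Caps are blue (252,133), orange (253,191) and yellow (255,247), and the holder is at (308,182). I'll fit the rack pose to the wall-top corners and segment the caps.

Run:
```python
from h import *
from scipy.optimize import least_squares
p=eyes.capture('wrist')
C=np.array([[70,125,24],[70,-125,24],[-70,125,24],[-70,-125,24]],float)
px=np.array([[352,64],[342,273],[227,66],[236.5,273]],float)
def W(v,Q): c,s=np.cos(v[2]),np.sin(v[2]); return np.array([[c*x-s*y+v[0],s*x+c*y+v[1],z] for x,y,z in Q])
f=least_squares(lambda v:(proj(p,W(v,C))-px).ravel(),[543,-7,-.09]);print(f.x,f.fun.round(1))
circ=W(f.x,np.array([[-36,56,58],[-36,0,58],[-36,-56,58],[26,0,23]],float));print(circ.round(1).tolist())
hsv=cv2.cvtColor(p['color'],cv2.COLOR_RGB2HSV)
roi=np.zeros(hsv.shape[:2],bool);roi[90:275,225:285]=1
img=p['color'][:,:,::-1].copy()
for n,(a,b) in {'blue':(100,125),'orange':(6,15),'yellow':(24,34)}.items():
    m=(roi&(hsv[...,0]>=a)&(hsv[...,0]<=b)&(hsv[...,1]>170)&(hsv[...,2]>150)).astype(np.uint8)
    m=cv2.morphologyEx(m,cv2.MORPH_OPEN,np.ones((3,3)))
    cn=max(cv2.findContours(m,0,2)[0],key=cv2.contourArea);(u,v),r=cv2.minEnclosingCircle(cn);print(n,cv2.boundingRect(cn),(round(u,1),round(v,1)),round(r,1),atz(p,(u,v),110).round(1)); cv2.circle(img,(int(u),int(v)),int(r),(255,0,255),1)
for u,v in np.vstack([proj(p,W(f.x,C)),proj(p,W(f.x,np.array([[-70,-125,0],[-70,125,0],[-36,56,110],[-36,0,110],[-36,-56,110],[26,0,40]],float)))]): cv2.drawMarker(img,(int(u+.5),int(v+.5)),(255,0,255),0,7)
cv2.imwrite('pics/w3.png',cv2.resize(img[40:300,200:380],None,fx=2.3,fy=2.3))
# mat
for n in('top','scene'):
    q=eyes.capture(n);h=cv2.cvtColor(q['color'],cv2.COLOR_RGB2HSV)
    m=((h[...,0]>60)&(h[...,0]<90)&(h[...,1]>100)).astype(np.uint8);m=cv2.morphologyEx(m,cv2.MORPH_OPEN,np.ones((3,3)))
    cn=max(cv2.findContours(m,0,2)[0],key=cv2.contourArea);bx=cv2.boxPoints(cv2.minAreaRect(cn));w=np.array([atz(q,b,4) for b in bx]);print(n,w[:,:2].round(0).tolist(),w.mean(0).round(1))
```

```text
[ 5.42061563e+02 -1.28674475e+01 -7.96731036e-02] [ 2.3 -0.8  1.9  1.2 -2.3 -1.2 -2.   2.2]
[[510.6, 45.8, 58.0], [506.2, -10.0, 58.0], [501.7, -65.8, 58.0], [568.0, -14.9, 23.0]]
blue (230, 110, 44, 46) (251.5, 132.5) 22.9 [509.3  47.7 110. ]
orange (231, 176, 43, 39) (253.0, 192.8) 22.4 [504.7  -7.4 110. ]Traceback (most recent call last):
  File "<stdin>", line 15, in <module>
ValueError: max() iterable argument is empty
```

Run:
```python
from h import *
from scipy.optimize import least_squares
p=eyes.capture('wrist')
def W(v,Q): c,s=np.cos(v[2]),np.sin(v[2]); return np.array([[c*x-s*y+v[0],s*x+c*y+v[1],z] for x,y,z in Q])
v=[542.06,-12.87,-.0797]
hsv=cv2.cvtColor(p['color'],cv2.COLOR_RGB2HSV);print(hsv[247,255],hsv[182,308])
img=cv2.resize(p['color'][40:300,200:380,::-1],None,fx=2.3,fy=2.3,interpolation=cv2.INTER_CUBIC)
for u,w in proj(p,W(v,np.array([[70,125,24],[70,-125,24],[-70,125,24],[-70,-125,24],[-70,-125,0],[-70,125,0],[-36,56,110],[-36,0,110],[-36,-56,110],[26,0,40]],float))): cv2.drawMarker(img,(int((u-200)*2.3+1),int((w-40)*2.3+1)),(255,0,255),0,9)
cv2.imwrite('pics/w3.png',img)
for n in('top','scene'):
    q=eyes.capture(n);h=cv2.cvtColor(q['color'],cv2.COLOR_RGB2HSV)
    m=((h[...,0]>60)&(h[...,0]<90)&(h[...,1]>100)).astype(np.uint8);m=cv2.morphologyEx(m,cv2.MORPH_OPEN,np.ones((3,3)))
    cn=max(cv2.findContours(m,0,2)[0],key=cv2.contourArea);bx=cv2.boxPoints(cv2.minAreaRect(cn));w=np.array([atz(q,b,4) for b in bx]);print(n,w[:,:2].round(0).tolist(),w.mean(0).round(1))
```

```text
[ 27 142 250] [ 86  12 169]
top [[427.0, 390.0], [633.0, 369.0], [616.0, 231.0], [409.0, 253.0]] [521.2 310.7   4. ]
scene [[621.0, 232.0], [404.0, 246.0], [428.0, 396.0], [633.0, 369.0]] [521.7 310.9   4. ]
```

View pics/w3.png

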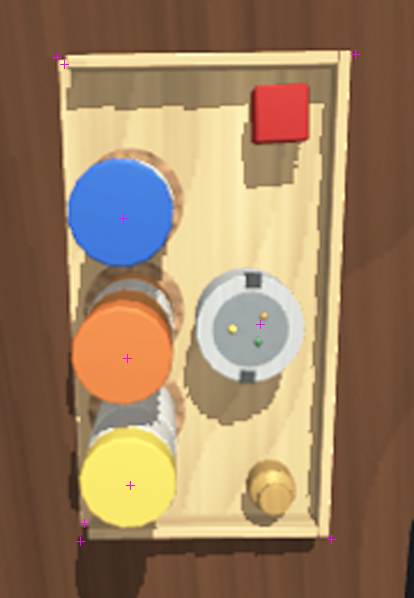

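The crop shows the caps sitting on the cork circles within about 3 mm of the fitted positions: blue (121,213), orange (122,354) and yellow (129,478) in crop pixels. The mat centre is about (521,311). Grasping blue first.

```bash
python3 -m crank '[{"dp":[-52,60,-20],"roll":0,"gripper":0},{"dp":[-52,60,-20],"roll":0,"gripper":0},{"dp":[-52,110,-20],"roll":0,"gripper":0},{"dp":[-52,150,-20],"roll":0,"gripper":0},{"dp":[-52,190,-20],"roll":0,"gripper":0},{"dp":[-52,215,-20],"roll":0,"gripper":0},{"dp":[-52,224,-20],"roll":0,"gripper":0},{"dp":[-52,224,-20],"roll":0,"gripper":0},{"dp":[-52,224,-20],"roll":0,"gripper":0}]' 40
python3 -m crank '[{"dp":[0,0,0],"roll":0,"gripper":255},{"dp":[0,0,0],"roll":0,"gripper":255},{"dp":[0,0,0],"roll":0,"gripper":255},{"dp":[0,0,0],"roll":0,"gripper":255},{"dp":[0,0,0],"roll":0,"gripper":255},{"dp":[0,0,0],"roll":0,"gripper":255}]'
python3 -m crank '[{"dp":[0,0,0],"roll":0,"gripper":255},{"dp":[0,0,0],"roll":0,"gripper":255}]'
python3 look.py w4 jar_blue_c
```

```text
time_s: 4.5
eef_pos: [510.6, 47.5, 80.6]
ee_rot: [-0.477, 0.476, -0.522, 0.523]
force: [0.5, -0.1, -0.4]
grip_width: 1.0
time_s: 5.0
eef_pos: [510.2, 47.6, 80.4]
ee_rot: [-0.477, 0.476, -0.522, 0.523]
force: [-1.2, -0.3, 7.0]
grip_width: 0.48
time_s: 5.17
eef_pos: [510.2, 47.6, 80.4]
ee_rot: [-0.477, 0.476, -0.522, 0.523]
force: [-1.5, 0.1, 6.5]
grip_width: 0.477
[510.2  47.6  80.4] [[-0.091, 0.002, 0.996], [-0.996, -0.0, -0.091], [0.0, -1.0, 0.002]] [-0.14  0.49  1.74 -0.    0.91 -0.05]
```

View pics/w4.png

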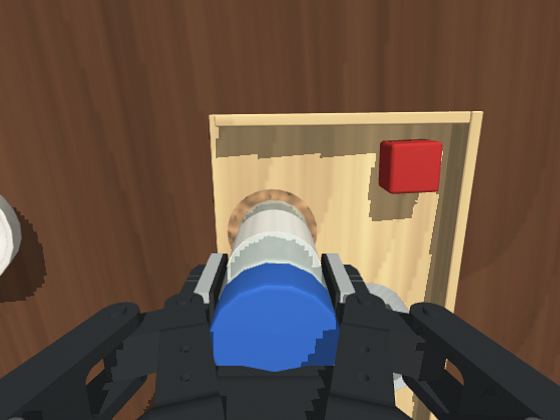

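Blue is gripped cleanly (opening 0.477) and its base is centred on the cork circle at (272,230). Now moving it to the mat.

```bash
python3 -m crank '[{"dp":[0,-30,0],"roll":0,"gripper":255},{"dp":[0,-60,0],"roll":0,"gripper":255},{"dp":[-30,-60,-1],"roll":0,"gripper":255},{"dp":[-70,-60,-3],"roll":0,"gripper":255},{"dp":[-110,-60,-5],"roll":0,"gripper":255},{"dp":[-150,-60,-7],"roll":0,"gripper":255},{"dp":[-190,-60,-9],"roll":0,"gripper":255},{"dp":[-230,-60,-10],"roll":0,"gripper":255},{"dp":[-265,-60,-11],"roll":0,"gripper":255},{"dp":[-295,-60,-13],"roll":0,"gripper":255}]' 60
python3 -m crank '[{"dp":[0,30,0],"roll":0,"gripper":255},{"dp":[0,50,0],"roll":0,"gripper":255},{"dp":[0,58,0],"roll":0,"gripper":255},{"dp":[0,58,0],"roll":0,"gripper":255},{"dp":[0,58,0],"roll":0,"gripper":255}]'
python3 look.py w5 mat,jar_blue_c; python3 -c "
from h import *
print(dp([524.4,342.8,79]))"
```

```text
time_s: 6.1
eef_pos: [523.1, 345.1, 139.3]
ee_rot: [0.477, -0.477, 0.522, -0.522]
force: [0.0, 0.3, -2.8]
grip_width: 0.47
time_s: 6.52
eef_pos: [523.8, 342.4, 81.8]
ee_rot: [-0.477, 0.477, -0.522, 0.522]
force: [0.7, 0.0, -1.4]
grip_width: 0.473
[523.8 342.4  81.8] [[-0.091, 0.0, 0.996], [-0.996, 0.0, -0.091], [-0.0, -1.0, 0.0]] [ 0.39  0.7   1.36 -0.    1.08  0.48]
[-0.3  3.2  0.3]
```

View pics/w5.png

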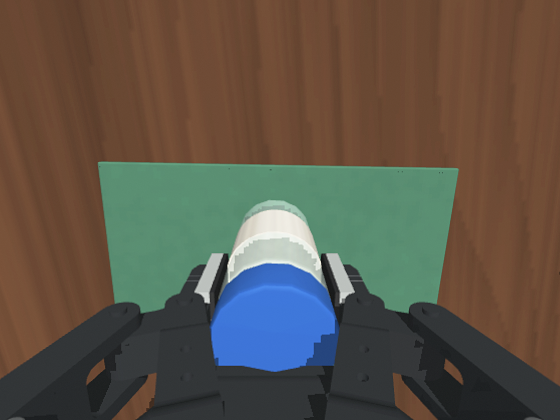

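The jar hangs vertical over the mat, well inside its edges, with its base near (272,215). Lowering, then releasing.

```bash
python3 -m crank '[{"dp":[0,1.5,0],"roll":0,"gripper":255},{"dp":[0,2.7,0],"roll":0,"gripper":255},{"dp":[0,2.7,0],"roll":0,"gripper":255},{"dp":[0,2.7,0],"roll":0,"gripper":255}]'
```

```text
time_s: 7.0
eef_pos: [523.6, 342.6, 78.6]
ee_rot: [0.477, -0.477, 0.522, -0.522]
force: [-0.2, -0.2, -1.0]
grip_width: 0.479
```

```bash
python3 -m crank '[{"dp":[0,0.4,0],"roll":0,"gripper":0},{"dp":[0,0.4,0],"roll":0,"gripper":0},{"dp":[0,0.4,0],"roll":0,"gripper":0},{"dp":[0,0.4,0],"roll":0,"gripper":0},{"dp":[0,0.4,0],"roll":0,"gripper":0},{"dp":[0,-30,0],"roll":0,"gripper":0},{"dp":[0,-70,0],"roll":0,"gripper":0},{"dp":[0,-100,0],"roll":0,"gripper":0}]'
python3 -m crank '[{"dp":[40,0,1],"roll":0,"gripper":0},{"dp":[80,0,3],"roll":0,"gripper":0},{"dp":[120,0,4],"roll":0,"gripper":0},{"dp":[160,0,6],"roll":0,"gripper":0},{"dp":[200,0,7],"roll":0,"gripper":0},{"dp":[240,0,9],"roll":0,"gripper":0},{"dp":[280,0,10],"roll":0,"gripper":0},{"dp":[320,0,12],"roll":0,"gripper":0},{"dp":[351,0,13],"roll":0,"gripper":0},{"dp":[351,0,13],"roll":0,"gripper":0}]'
python3 look.py w6 jar_orange_c,jar_yellow_c,jar_blue_c,wax_c;  python3 -c "
from h import *
print(dp([504.5,-8,79.5]))"
```

```text
time_s: 7.67
eef_pos: [523.8, 342.7, 181.2]
ee_rot: [-0.477, 0.476, -0.522, 0.522]
force: [0.1, 0.1, 0.7]
grip_width: 1.002
time_s: 8.5
eef_pos: [504.6, -12.8, 178.8]
ee_rot: [-0.475, 0.476, -0.523, 0.524]
force: [-0.7, 0.1, -0.1]
grip_width: 0.996
[504.6 -12.8 178.8] [[-0.096, 0.001, 0.995], [-0.995, -0.001, -0.096], [0.001, -1.0, 0.001]] [-0.26  0.34  1.66 -0.    1.14 -0.16]
jar_yellow_c [276.  276.8] 0.7 [500.9 -66.   58. ]
wax_c [367.4  68.6] 0.64 [585.2  81.3  17. ]
[ 0.9 99.1 -0.1]
```

View pics/w6.png

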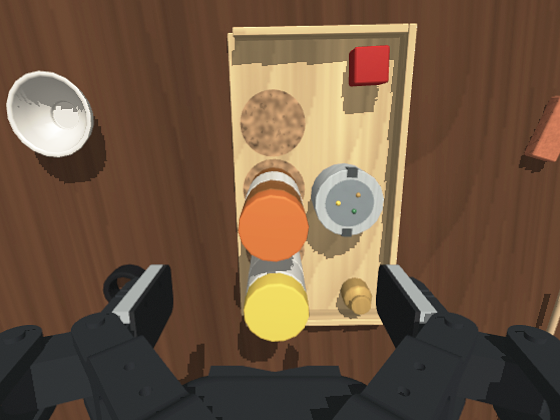

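Blue is off the rack and its empty cork circle shows at (272,122). Orange is at (273,228), yellow at (277,307) and the holder at (347,200). Now orange: descend and grasp.

```bash
python3 -m crank '[{"dp":[0,35,0],"roll":0,"gripper":0},{"dp":[0,70,0],"roll":0,"gripper":0},{"dp":[0,90,0],"roll":0,"gripper":0},{"dp":[0,99,0],"roll":0,"gripper":0},{"dp":[0,99,0],"roll":0,"gripper":0},{"dp":[0,99,0],"roll":0,"gripper":0}]' 40
python3 -m crank '[{"dp":[0,0,0],"roll":0,"gripper":255},{"dp":[0,0,0],"roll":0,"gripper":255},{"dp":[0,0,0],"roll":0,"gripper":255},{"dp":[0,0,0],"roll":0,"gripper":255},{"dp":[0,0,0],"roll":0,"gripper":255},{"dp":[0,0,0],"roll":0,"gripper":255},{"dp":[0,0,0],"roll":0,"gripper":255}]'
python3 -c "
from h import *
print(pose()[0],dp([579.8,276.6,82]))"
```

```text
time_s: 9.25
eef_pos: [505.2, -7.7, 80.4]
ee_rot: [-0.477, 0.477, -0.522, 0.522]
force: [0.1, 0.2, 0.2]
grip_width: 0.999
time_s: 9.83
eef_pos: [505.0, -8.2, 80.5]
ee_rot: [-0.477, 0.476, -0.522, 0.523]
force: [-1.8, 0.4, 7.1]
grip_width: 0.481
[504.96461806  -8.21530297  80.46809976] [-290.4   -1.5   48.6]
```

```bash
python3 -m crank '[{"dp":[0,-30,0],"roll":0,"gripper":255},{"dp":[0,-60,0],"roll":0,"gripper":255},{"dp":[-30,-60,8],"roll":0,"gripper":255},{"dp":[-70,-60,16],"roll":0,"gripper":255},{"dp":[-110,-60,24],"roll":0,"gripper":255},{"dp":[-150,-60,32],"roll":0,"gripper":255},{"dp":[-190,-60,40],"roll":0,"gripper":255},{"dp":[-230,-60,48],"roll":0,"gripper":255},{"dp":[-265,-60,49],"roll":0,"gripper":255},{"dp":[-290,-60,49],"roll":0,"gripper":255}]' 60
python3 -m crank '[{"dp":[0,20,0],"roll":0,"gripper":255},{"dp":[0,45,0],"roll":0,"gripper":255},{"dp":[0,57,0],"roll":0,"gripper":255},{"dp":[0,60,0],"roll":0,"gripper":255},{"dp":[0,61,0],"roll":0,"gripper":255},{"dp":[0,61,0],"roll":0,"gripper":255}]'
python3 -m crank '[{"dp":[0,0,0],"roll":0,"gripper":255},{"dp":[0,0,0],"roll":0,"gripper":255}]'
```

```text
time_s: 10.67
eef_pos: [579.6, 279.2, 139.3]
ee_rot: [0.477, -0.477, 0.522, -0.522]
force: [0.1, 0.1, -1.2]
grip_width: 0.477
time_s: 11.17
eef_pos: [579.9, 275.9, 78.7]
ee_rot: [0.477, -0.477, 0.522, -0.522]
force: [-0.3, -0.5, -0.8]
grip_width: 0.477
time_s: 11.33
eef_pos: [580.0, 276.0, 79.0]
ee_rot: [-0.477, 0.476, -0.522, 0.522]
force: [-0.3, -0.1, -1.5]
grip_width: 0.478
```

```bash
python3 -m crank '[{"dp":[0,0.6,0],"roll":0,"gripper":255},{"dp":[0,0.6,0],"roll":0,"gripper":0},{"dp":[0,0.6,0],"roll":0,"gripper":0},{"dp":[0,0.6,0],"roll":0,"gripper":0},{"dp":[0,0.6,0],"roll":0,"gripper":0},{"dp":[0,0.6,0],"roll":0,"gripper":0},{"dp":[0,-30,0],"roll":0,"gripper":0},{"dp":[0,-70,0],"roll":0,"gripper":0},{"dp":[0,-100,0],"roll":0,"gripper":0}]'
python3 -m crank '[{"dp":[40,0,-5],"roll":0,"gripper":0},{"dp":[80,0,-10],"roll":0,"gripper":0},{"dp":[120,0,-15],"roll":0,"gripper":0},{"dp":[160,0,-20],"roll":0,"gripper":0},{"dp":[200,0,-25],"roll":0,"gripper":0},{"dp":[240,0,-30],"roll":0,"gripper":0},{"dp":[280,0,-40],"roll":0,"gripper":0},{"dp":[320,0,-49],"roll":0,"gripper":0},{"dp":[346,0,-49],"roll":0,"gripper":0},{"dp":[346,0,-49],"roll":0,"gripper":0}]'
python3 -m crank '[{"dp":[0,0,0],"roll":0,"gripper":0}]'
python3 look.py w7 jar_yellow_c,rack,holder_c;  python3 - <<'E'
from h import *
P,R,s=pose();print(P.round(1),dp([499.7,-63.8,79.5]))
p=eyes.capture('wrist');save(p,'w7')
E
```

```text
time_s: 12.08
eef_pos: [580.0, 276.3, 181.2]
ee_rot: [-0.477, 0.476, -0.522, 0.522]
force: [1.0, 0.3, 0.2]
grip_width: 0.998
time_s: 12.92
eef_pos: [499.0, -68.0, 178.9]
ee_rot: [-0.475, 0.476, -0.523, 0.524]
force: [0.1, 0.6, -0.7]
grip_width: 1.003
time_s: 13.0
eef_pos: [499.5, -64.9, 178.8]
ee_rot: [-0.476, 0.476, -0.523, 0.523]
force: [0.3, 0.3, 0.6]
grip_width: 1.001
[499.5 -64.9 178.8] [[-0.093, 0.0, 0.996], [-0.996, 0.0, -0.093], [-0.0, -1.0, 0.0]] [-0.36  0.34  1.67  0.    1.13 -0.27]
rack [315.5 124.7] 0.76 [539.8  -9.    0. ]
holder_c [347.2 131.7] 0.81 [561.7 -15.7  23. ]
[499.7 -62.8 178.6] [ 1.  99.1  0.1]
```

View pics/w7.png

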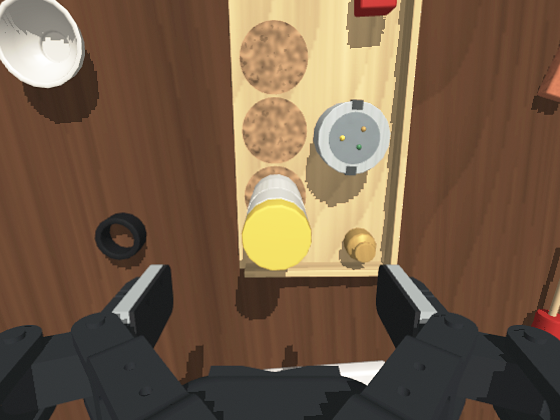

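Two free circles show at (274,57) and (274,130), the yellow cap is at (277,235) and the holder is undisturbed at (352,137). Descending on yellow.

```bash
python3 -m crank '[{"dp":[0,35,0],"roll":0,"gripper":0},{"dp":[1,70,0],"roll":0,"gripper":0},{"dp":[1,90,0],"roll":0,"gripper":0},{"dp":[1,99,0],"roll":0,"gripper":0},{"dp":[1,99,0],"roll":0,"gripper":0},{"dp":[1,99,0],"roll":0,"gripper":0}]' 40
python3 -m crank '[{"dp":[0,0,0],"roll":0,"gripper":255},{"dp":[0,0,0],"roll":0,"gripper":255},{"dp":[0,0,0],"roll":0,"gripper":255},{"dp":[0,0,0],"roll":0,"gripper":255},{"dp":[0,0,0],"roll":0,"gripper":255},{"dp":[0,0,0],"roll":0,"gripper":255},{"dp":[0,0,0],"roll":0,"gripper":255}]'
python3 - <<'E'
from h import *
print(pose()[0],dp([456.4,289.6,79]))
p=cv2.imread('pics/w7.png')
E
```

```text
time_s: 13.75
eef_pos: [500.0, -64.7, 80.4]
ee_rot: [-0.477, 0.477, -0.522, 0.522]
force: [0.4, 0.5, 0.5]
grip_width: 1.003
time_s: 14.33
eef_pos: [499.9, -65.0, 80.5]
ee_rot: [-0.477, 0.476, -0.522, 0.523]
force: [-0.3, 0.4, 6.4]
grip_width: 0.484
[499.91663897 -65.04300819  80.46560036] [-349.2    1.2  -75.6]
```

```bash
python3 -m crank '[{"dp":[0,-30,0],"roll":0,"gripper":255},{"dp":[0,-60,0],"roll":0,"gripper":255},{"dp":[-40,-60,-2],"roll":0,"gripper":255},{"dp":[-80,-60,-8],"roll":0,"gripper":255},{"dp":[-120,-60,-15],"roll":0,"gripper":255},{"dp":[-160,-60,-25],"roll":0,"gripper":255},{"dp":[-200,-60,-35],"roll":0,"gripper":255},{"dp":[-238,-60,-45],"roll":0,"gripper":255},{"dp":[-275,-60,-55],"roll":0,"gripper":255},{"dp":[-310,-60,-65],"roll":0,"gripper":255}]' 60
python3 -m crank '[{"dp":[-30,0,-8],"roll":0,"gripper":255},{"dp":[-39,10,-10.6],"roll":0,"gripper":255},{"dp":[-39,40,-10.6],"roll":0,"gripper":255},{"dp":[-39,55,-10.6],"roll":0,"gripper":255},{"dp":[-39,60,-10.6],"roll":0,"gripper":255},{"dp":[-39,61,-10.6],"roll":0,"gripper":255},{"dp":[-39,61,-10.6],"roll":0,"gripper":255},{"dp":[-39,61,-10.6],"roll":0,"gripper":255}]'
```

```text
time_s: 15.17
eef_pos: [462.0, 251.7, 139.6]
ee_rot: [0.477, -0.477, 0.522, -0.522]
force: [0.3, -0.0, -1.0]
grip_width: 0.477
time_s: 15.83
eef_pos: [456.1, 289.1, 78.7]
ee_rot: [-0.477, 0.477, -0.522, 0.522]
force: [-0.1, 0.5, -2.0]
grip_width: 0.477
```

```bash
python3 -m crank '[{"dp":[0,0.5,0],"roll":0,"gripper":255},{"dp":[0,0.5,0],"roll":0,"gripper":0},{"dp":[0,0.5,0],"roll":0,"gripper":0},{"dp":[0,0.5,0],"roll":0,"gripper":0},{"dp":[0,0.5,0],"roll":0,"gripper":0},{"dp":[0,0.5,0],"roll":0,"gripper":0},{"dp":[0,-30,0],"roll":0,"gripper":0},{"dp":[0,-70,0],"roll":0,"gripper":0},{"dp":[0,-100,0],"roll":0,"gripper":0}]'
python3 -m crank '[{"dp":[36,0,16],"roll":0.12,"gripper":0},{"dp":[72,0,32],"roll":0.24,"gripper":0},{"dp":[108,0,48],"roll":0.36,"gripper":0},{"dp":[144,0,64],"roll":0.48,"gripper":0},{"dp":[180,0,80],"roll":0.6,"gripper":0},{"dp":[216,0,96],"roll":0.72,"gripper":0},{"dp":[252,0,112],"roll":0.84,"gripper":0},{"dp":[280,0,128],"roll":0.96,"gripper":0},{"dp":[292,0,134],"roll":1.08,"gripper":0},{"dp":[292,0,134],"roll":1.2,"gripper":0}]'
python3 -m crank '[{"dp":[0,0,0],"roll":0.12,"gripper":0},{"dp":[0,0,0],"roll":0.24,"gripper":0},{"dp":[0,0,0],"roll":0.37,"gripper":0},{"dp":[0,0,0],"roll":0.37,"gripper":0},{"dp":[0,0,0],"roll":0.37,"gripper":0}]'
python3 look.py w8 holder_c
python3 - <<'E'
from h import *
for n in('top','scene'):
    p=eyes.capture(n);save(p,n+'8')
    for l in('jar_orange_c','jar_blue_c','jar_yellow_c'):
        for k in models.spot_point(p,l)[:1]:print(n,l,round(k['confidence'],2),atz(p,k['centre'],56).round(0))
E
```

```text
time_s: 16.58
eef_pos: [456.0, 289.6, 180.9]
ee_rot: [-0.477, 0.476, -0.522, 0.522]
force: [0.1, 0.1, 1.1]
grip_width: 0.999
time_s: 17.42
eef_pos: [563.6, -16.6, 178.3]
ee_rot: [-0.095, 0.095, -0.7, 0.701]
force: [-0.2, 0.6, -0.7]
grip_width: 1.0
time_s: 17.83
eef_pos: [562.7, -13.5, 178.6]
ee_rot: [-0.031, 0.031, 0.706, -0.706]
force: [-0.3, -0.1, 0.5]
grip_width: 1.001
[562.7 -13.5 178.6] [[-0.996, -0.0, -0.087], [0.087, 0.0, -0.996], [0.0, -1.0, -0.0]] [-0.23  0.46  1.49 -0.    1.19  1.43]
holder_c [279.8 197.7] 0.73 [563.4 -18.2  23. ]
top jar_orange_c 0.95 [587. 278.  56.]
top jar_blue_c 0.9 [533. 348.  56.]
top jar_yellow_c 0.61 [459. 286.  56.]
scene jar_orange_c 0.81 [580. 271.  56.]
scene jar_blue_c 0.72 [525. 345.  56.]
```

View pics/w8.png

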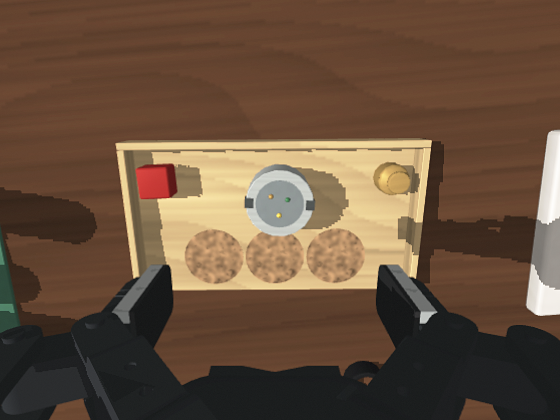

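View pics/scene8.png

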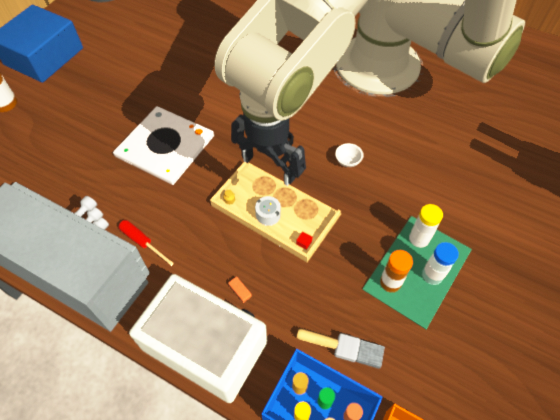

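All three jars stand upright on the mat. In the wrist view the holder's top is at (280,203), the free circles are at (214,256), (274,256) and (335,255), and the weight and wax are untouched. Now measuring the holder and the circles.

Run:
```python
from h import *
p=eyes.capture('wrist')
print('holder',atz(p,(279.8,203),40).round(1))
hsv=cv2.cvtColor(p['color'],cv2.COLOR_RGB2HSV)
g=hsv[...,2]
for n,c in dict(blue=(214,256),orange=(274,256),yellow=(335,255)).items():
    w=g[c[1]-36:c[1]+34,c[0]-38:c[0]+38]
    m=(w<185).astype(np.uint8);m=cv2.morphologyEx(cv2.morphologyEx(m,cv2.MORPH_CLOSE,np.ones((5,5))),cv2.MORPH_OPEN,np.ones((7,7)))
    cn=max(cv2.findContours(m,0,2)[0],key=cv2.contourArea);e=cv2.fitEllipse(cn);u=(e[0][0]+c[0]-38,e[0][1]+c[1]-36)
    print(n,np.round(u,1),np.round(e[1],1),atz(p,u,6).round(1), 'eye',atz(p,c,6).round(1))
print('TCP',pose()[0].round(1))
```

```text
holder [563.4 -17.9  40. ]
blue [212.8 256.9] [45.7 54.2] [508.6  48.4   6. ] eye [509.4  47.1   6. ]
orange [273.9 256.4] [42.2 56. ] [504.1  -7.9   6. ] eye [504.5  -8.1   6. ]
yellow [335.4 257.1] [45.2 55.8] [498.4 -64.5   6. ] eye [500.5 -64.3   6. ]
TCP [562.8 -13.4 178.6]
```

```bash
python3 -m crank '[{"dp":[-1,20,4.4],"roll":0,"gripper":0},{"dp":[-1,55,4.4],"roll":0,"gripper":0},{"dp":[-1,90,4.4],"roll":0,"gripper":0},{"dp":[-1,120,4.4],"roll":0,"gripper":0},{"dp":[-1,138,4.4],"roll":0,"gripper":0},{"dp":[-1,146,4.4],"roll":0,"gripper":0},{"dp":[-1,147,4.4],"roll":0,"gripper":0},{"dp":[-1,147,4.4],"roll":0,"gripper":0},{"dp":[-1,147,4.4],"roll":0,"gripper":0}]' 40
python3 -m crank '[{"dp":[0,0,0],"roll":0,"gripper":255},{"dp":[0,0,0],"roll":0,"gripper":255},{"dp":[0,0,0],"roll":0,"gripper":255},{"dp":[0,0,0],"roll":0,"gripper":255},{"dp":[0,0,0],"roll":0,"gripper":255},{"dp":[0,0,0],"roll":0,"gripper":255},{"dp":[0,0,0],"roll":0,"gripper":255}]'
python3 look.py w9 holder_c
```

```text
time_s: 19.13
eef_pos: [564.2, -18.1, 33.0]
ee_rot: [0.031, -0.033, -0.706, 0.707]
force: [-0.3, 0.5, -0.0]
grip_width: 1.001
time_s: 19.72
eef_pos: [563.8, -18.0, 32.6]
ee_rot: [0.031, -0.032, -0.706, 0.706]
force: [-1.4, -0.1, 5.1]
grip_width: 0.618
[563.8 -18.   32.6] [[-0.996, 0.001, -0.09], [0.09, -0.0, -0.996], [-0.001, -1.0, 0.0]] [-0.24  0.66  1.6   0.    0.88  1.42]
holder_c [275.6 281. ] 0.95 [564.7 -18.8  23. ]
```

View pics/w9.png

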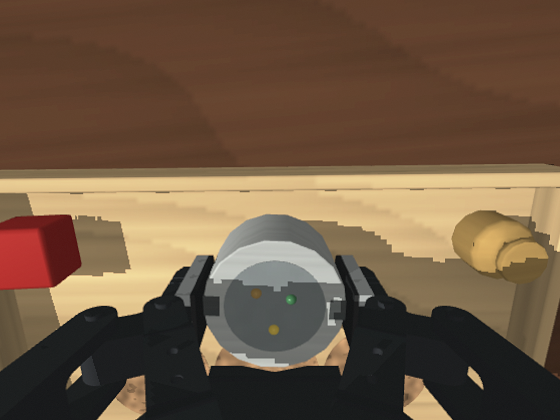

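The holder is gripped symmetrically, with its top at (275,300), and the wax and weight are clear of the fingers. I'll lift it, carry it over the stage and look.

```bash
python3 -m crank '[{"dp":[0,-20,0],"roll":0,"gripper":255},{"dp":[0,-55,0],"roll":0,"gripper":255},{"dp":[0,-95,0],"roll":0,"gripper":255},{"dp":[0,-130,0],"roll":0,"gripper":255},{"dp":[0,-150,0],"roll":0,"gripper":255}]' 60
python3 -m crank '[{"dp":[3,0,36],"roll":0,"gripper":255},{"dp":[6,0,74],"roll":0,"gripper":255},{"dp":[9,0,112],"roll":0,"gripper":255},{"dp":[12,0,150],"roll":0,"gripper":255},{"dp":[15,0,188],"roll":0,"gripper":255},{"dp":[18,0,226],"roll":0,"gripper":255},{"dp":[21,0,264],"roll":0,"gripper":255},{"dp":[24,0,300],"roll":0,"gripper":255},{"dp":[25,0,326],"roll":0,"gripper":255},{"dp":[25,0,326],"roll":0,"gripper":255}]'
python3 -m crank '[{"dp":[0,0,0],"roll":0,"gripper":255},{"dp":[0,0,0],"roll":0,"gripper":255},{"dp":[0,0,0],"roll":0,"gripper":255}]'
python3 look.py w10 pad_top,holder_c
```

```text
time_s: 20.23
eef_pos: [564.2, -18.0, 186.0]
ee_rot: [0.03, -0.034, -0.706, 0.707]
force: [0.9, 0.0, -1.1]
grip_width: 0.611
time_s: 21.07
eef_pos: [507.6, -345.0, 181.3]
ee_rot: [0.034, -0.033, -0.706, 0.707]
force: [0.7, -0.5, -2.4]
grip_width: 0.613
time_s: 21.32
eef_pos: [509.4, -339.2, 181.7]
ee_rot: [-0.031, 0.031, 0.707, -0.706]
force: [-0.0, 0.2, -2.1]
grip_width: 0.618
[ 509.4 -339.2  181.7] [[-0.996, -0.0, -0.089], [0.089, 0.0, -0.996], [0.0, -1.0, -0.0]] [-0.78  0.56  1.32  0.    1.26  0.88]
pad_top [264.8 195.1] 0.66 [ 512.4 -331.5   22. ]
holder_c [274.4 285.5] 0.9 [ 428.4 -332.2   23. ]
```

View pics/w10.png

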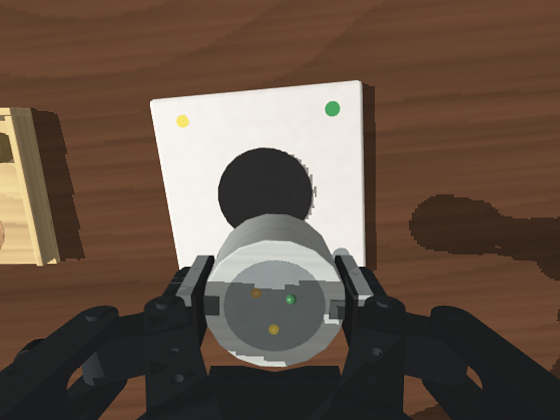

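The black pad is partly hidden by the held holder: its left edge is at column 218, right edge at 311 and top at row 148. I'll fit its 80 mm circle in the z=22 plane.

Run:
```python
from h import *
from scipy.optimize import least_squares
p=eyes.capture('wrist');g=cv2.cvtColor(p['color'],cv2.COLOR_RGB2GRAY)
pts=[]
for r in range(152,215,3):
    c=np.where(g[r,195:300]<110)[0]
    if len(c): pts.append((c[0]+195-.5,r))
for c in range(232,300,3):
    r=np.where(g[130:215,c]<110)[0]; pts.append((c,r[0]+130-.5))
X=np.array([atz(p,q,22)[:2] for q in pts])
f=least_squares(lambda v:np.hypot(*(X-v).T)-40,[510,-335],loss='soft_l1');print('R40',f.x.round(1),np.abs(f.fun).max())
f=least_squares(lambda v:np.hypot(*(X-v[:2]).T)-v[2],[510,-335,40],loss='soft_l1');print('free',f.x.round(1),np.abs(f.fun).max())
# plate corners at z=18: far-left (152,100), far-right (360,82)
print(atz(p,(151.5,100),18).round(1),atz(p,(361,81),18).round(1))
h=atz(p,(274.5,303),181.7-26.6+34);print('holder top seen',h.round(1))
print(dp([f.x[0],f.x[1],49.5]),pose()[0].round(1))
```

```text
R40 [ 511.8 -331.9] 0.5882078086490736
free [ 512.2 -331.7   39.6] 0.5720001228616454
[ 596.1 -249.8   18. ] [ 595.7 -414.9   18. ]
holder top seen [ 510.2 -339.7  189.1]
[ -2.1 132.2  -8.1] [ 509.4 -339.6  181.7]
```

```bash
python3 -m crank '[{"dp":[-1,20,-8],"roll":0,"gripper":255},{"dp":[-1,55,-8],"roll":0,"gripper":255},{"dp":[-1,90,-8],"roll":0,"gripper":255},{"dp":[-1,115,-8],"roll":0,"gripper":255},{"dp":[-1,128,-8],"roll":0,"gripper":255},{"dp":[-1,130,-8],"roll":0,"gripper":255},{"dp":[-1,130,-8],"roll":0,"gripper":255},{"dp":[-1,130,-8],"roll":0,"gripper":255},{"dp":[-1,130,-8],"roll":0,"gripper":255}]'
python3 -m crank '[{"dp":[0,1.5,0],"roll":0,"gripper":255},{"dp":[0,2.5,0],"roll":0,"gripper":255},{"dp":[0,2.5,0],"roll":0,"gripper":255},{"dp":[0,2.5,0],"roll":0,"gripper":255}]'
python3 look.py w11 holder_c,pad_top
```

```text
time_s: 22.27
eef_pos: [511.5, -333.0, 53.4]
ee_rot: [0.031, -0.033, -0.706, 0.707]
force: [0.1, 0.0, -1.7]
grip_width: 0.616
time_s: 22.6
eef_pos: [510.9, -332.5, 49.2]
ee_rot: [0.032, -0.032, -0.706, 0.706]
force: [0.1, -0.0, -1.9]
grip_width: 0.617
[ 510.9 -332.5   49.2] [[-0.996, 0.0, -0.09], [0.09, -0.0, -0.996], [-0.0, -1.0, 0.0]] [-0.77  0.71  1.44  0.    0.99  0.89]
holder_c [277.5 280.8] 0.59 [ 503.1 -333.5   23. ]
```

View pics/w11.png

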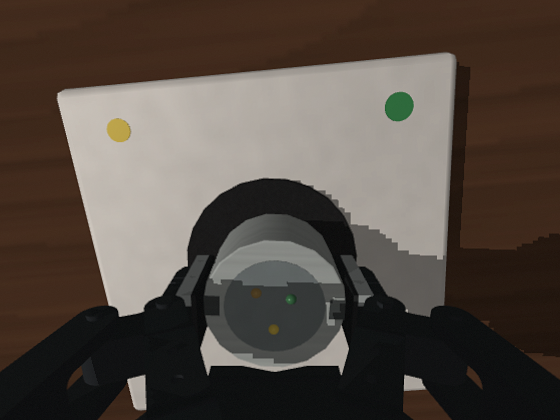

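The holder sits concentric in the pad ring (ring columns 188–355, holder centre column 275). Releasing it, backing off and checking from above.

```bash
python3 -m crank '[{"dp":[0,0.6,0],"roll":0,"gripper":255},{"dp":[0,0.6,0],"roll":0,"gripper":0},{"dp":[0,0.6,0],"roll":0,"gripper":0},{"dp":[0,0.6,0],"roll":0,"gripper":0},{"dp":[0,0.6,0],"roll":0,"gripper":0},{"dp":[0,0.6,0],"roll":0,"gripper":0},{"dp":[0,-30,0],"roll":0,"gripper":0},{"dp":[0,-70,0],"roll":0,"gripper":0},{"dp":[0,-105,0],"roll":0,"gripper":0},{"dp":[0,-130,0],"roll":0,"gripper":0}]'
python3 -m crank '[{"dp":[0,0,0],"roll":0,"gripper":0},{"dp":[0,0,0],"roll":0,"gripper":0}]'
python3 - <<'E'
from h import *
from scipy.optimize import least_squares
p=eyes.capture('wrist');save(p,'w12');g=cv2.cvtColor(p['color'],cv2.COLOR_RGB2GRAY)
print('TCP',pose()[0].round(1))
for l,z in(('holder_c',39),('pad_top',22)):
    for k in models.spot_point(p,l)[:1]:print(l,k['centre'],round(k['confidence'],2),atz(p,k['centre'],z).round(1))
for r in(511.8,): print('pad proj',proj(p,[511.8,-331.9,22]),'r->',proj(p,[511.8,-291.9,22]))
P,R,s=pose()
# jar targets: current tool axes
for n,t in dict(blue=(523.6,342.6),orange=(580,276),yellow=(456.1,289.3)).items(): print(n,dp([*t,P[2]]))
E
```

```text
time_s: 23.58
eef_pos: [511.3, -332.8, 182.7]
ee_rot: [0.031, -0.033, -0.706, 0.707]
force: [0.5, -0.4, 1.0]
grip_width: 0.996
time_s: 23.75
eef_pos: [511.1, -332.7, 180.2]
ee_rot: [0.031, -0.033, -0.706, 0.707]
force: [-0.1, -0.8, 0.4]
grip_width: 0.996
TCP [ 510.6 -332.3  178.6]
holder_c [275.5, 204.1] 0.69 [ 510.7 -334.    39. ]
pad proj [[272.83969757 197.87969272]] r-> [[225.40473731 202.00614318]]
blue [  47.6    1.3 -673.1]
orange [ -14.5    1.  -611.9]
yellow [ 110.1    1.3 -613.9]
```

View pics/w12.png

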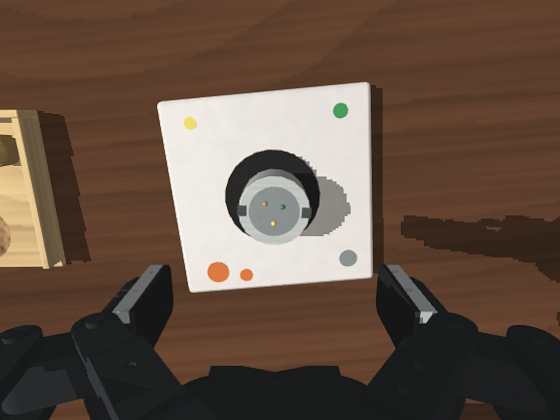

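The holder stands upright on the pad with its top at (274,208) and the black ring visible around it, matching the release pose within about 2 mm. Next, yellow back from the mat.

```bash
python3 -m crank '[{"dp":[7,0,-38],"roll":-0.12,"gripper":0},{"dp":[14,0,-77],"roll":-0.24,"gripper":0},{"dp":[21,0,-115],"roll":-0.36,"gripper":0},{"dp":[28,0,-154],"roll":-0.48,"gripper":0},{"dp":[35,0,-192],"roll":-0.6,"gripper":0},{"dp":[42,0,-230],"roll":-0.72,"gripper":0},{"dp":[49,0,-268],"roll":-0.84,"gripper":0},{"dp":[56,0,-307],"roll":-0.96,"gripper":0},{"dp":[63,0,-346],"roll":-1.08,"gripper":0},{"dp":[69,0,-384],"roll":-1.2,"gripper":0}]' 40
python3 -m crank '[{"dp":[0,0,0],"roll":-0.12,"gripper":0},{"dp":[0,0,0],"roll":-0.24,"gripper":0},{"dp":[0,0,0],"roll":-0.37,"gripper":0},{"dp":[0,0,0],"roll":-0.37,"gripper":0},{"dp":[0,0,0],"roll":-0.37,"gripper":0}]'
python3 - <<'E'
from h import *
P,R,s=pose();print(P.round(1),R.round(3).tolist(),dp([456.1,289.3,79.5]))
E
```

```text
time_s: 24.73
eef_pos: [475.6, 58.1, 178.1]
ee_rot: [0.374, -0.375, 0.6, -0.599]
force: [1.6, -0.6, 0.1]
grip_width: 0.996
time_s: 25.15
eef_pos: [476.4, 56.2, 178.3]
ee_rot: [0.475, -0.476, 0.523, -0.523]
force: [-0.4, 0.4, 0.7]
grip_width: 1.005
[476.4  56.2 178.3] [[-0.094, -0.002, 0.996], [-0.996, 0.0, -0.094], [-0.0, -1.0, -0.002]] [-230.1   98.9  -42. ]
```

```bash
python3 -m crank '[{"dp":[-38,0,-7],"roll":0,"gripper":0},{"dp":[-76,0,-14],"roll":0,"gripper":0},{"dp":[-114,0,-21],"roll":0,"gripper":0},{"dp":[-152,0,-28],"roll":0,"gripper":0},{"dp":[-190,0,-35],"roll":0,"gripper":0},{"dp":[-220,0,-41.5],"roll":0,"gripper":0},{"dp":[-230.3,0,-41.5],"roll":0,"gripper":0},{"dp":[-230.3,0,-41.5],"roll":0,"gripper":0},{"dp":[-230.3,0,-41.5],"roll":0,"gripper":0}]'
python3 - <<'E'
from h import *
P,R,s=pose();print(P.round(1),R.round(3).tolist(),dp([456.1,289.3,79.5]))
p=eyes.capture('wrist')
for l in('jar_orange_c','jar_blue_c','jar_yellow_c'):
    for k in models.spot_point(p,l)[:1]:print(l,round(k['confidence'],2),atz(p,k['centre'],56).round(1))
h=cv2.cvtColor(p['color'],cv2.COLOR_RGB2HSV);m=((abs(h[...,0].astype(int)-27)<4)&(h[...,1]>110)&(h[...,2]>200)).astype(np.uint8);m=cv2.morphologyEx(m,cv2.MORPH_OPEN,np.ones((5,5)))
c=max(cv2.findContours(m,0,2)[0],key=cv2.contourArea);(u,v),r=cv2.minEnclosingCircle(c);print('cap',u,v,r,atz(p,(u,v),108).round(1))
E
```

```text
time_s: 25.9
eef_pos: [456.3, 288.8, 178.6]
ee_rot: [0.476, -0.477, 0.523, -0.523]
force: [0.7, 1.0, -0.1]
grip_width: 0.999
[456.3 288.8 178.6] [[-0.092, -0.001, 0.996], [-0.996, -0.001, -0.092], [0.001, -1.0, -0.001]] [-0.6 99.1 -0.2]
jar_orange_c 0.7 [580.3 276.5  56. ]
cap 275.32073974609375 228.77359008789062 35.23440933227539 [457.2 291.9 108. ]
```

```bash
python3 -m crank '[{"dp":[-0.5,35,0],"roll":0,"gripper":0},{"dp":[-0.5,70,0],"roll":0,"gripper":0},{"dp":[-0.5,90,0],"roll":0,"gripper":0},{"dp":[-0.5,99.5,0],"roll":0,"gripper":0},{"dp":[-0.5,99.5,0],"roll":0,"gripper":0},{"dp":[-0.5,99.5,0],"roll":0,"gripper":0}]' 40
python3 -m crank '[{"dp":[0,0,0],"roll":0,"gripper":255},{"dp":[0,0,0],"roll":0,"gripper":255},{"dp":[0,0,0],"roll":0,"gripper":255},{"dp":[0,0,0],"roll":0,"gripper":255},{"dp":[0,0,0],"roll":0,"gripper":255},{"dp":[0,0,0],"roll":0,"gripper":255},{"dp":[0,0,0],"roll":0,"gripper":255}]'
python3 - <<'E'
from h import *
P,R,s=pose();print(P.round(1),R.round(3).tolist(),dp([499.9,-64.8,P[2]+2.3]))
E
```

```text
time_s: 26.6
eef_pos: [457.0, 289.5, 80.5]
ee_rot: [-0.477, 0.476, -0.522, 0.523]
force: [-0.7, 0.1, -0.1]
grip_width: 0.996
time_s: 27.18
eef_pos: [456.8, 290.0, 80.5]
ee_rot: [-0.477, 0.476, -0.522, 0.522]
force: [-1.2, 0.3, 7.2]
grip_width: 0.485
[456.8 290.   80.5] [[-0.091, 0.001, 0.996], [-0.996, 0.001, -0.091], [-0.001, -1.0, 0.001]] [349.4  -2.4  75.2]
```

```bash
python3 -m crank '[{"dp":[0,-30,0],"roll":0,"gripper":255},{"dp":[0,-60,0],"roll":0,"gripper":255},{"dp":[38,-60,8],"roll":0,"gripper":255},{"dp":[76,-60,16],"roll":0,"gripper":255},{"dp":[114,-60,24],"roll":0,"gripper":255},{"dp":[152,-60,32],"roll":0,"gripper":255},{"dp":[190,-60,40],"roll":0,"gripper":255},{"dp":[228,-60,48],"roll":0,"gripper":255},{"dp":[266,-60,56],"roll":0,"gripper":255},{"dp":[300,-60,65],"roll":0,"gripper":255}]' 60
python3 -m crank '[{"dp":[30,0,7],"roll":0,"gripper":255},{"dp":[49.2,0,10.2],"roll":0,"gripper":255},{"dp":[49.2,0,10.2],"roll":0,"gripper":255},{"dp":[49.2,30,10.2],"roll":0,"gripper":255},{"dp":[49.2,48,10.2],"roll":0,"gripper":255},{"dp":[49.2,55,10.2],"roll":0,"gripper":255},{"dp":[49.2,55,10.2],"roll":0,"gripper":255},{"dp":[49.2,55,10.2],"roll":0,"gripper":255}]'
python3 - <<'E'
from h import *
P,R,s=pose();print(P.round(1),R.round(3).tolist(),dp([499.9,-64.8,82.5]))
E
```

```text
time_s: 28.02
eef_pos: [493.5, -17.0, 139.7]
ee_rot: [0.477, -0.477, 0.522, -0.522]
force: [0.3, 0.5, -1.5]
grip_width: 0.479
time_s: 28.68
eef_pos: [499.6, -64.3, 84.9]
ee_rot: [-0.477, 0.477, -0.522, 0.522]
force: [0.6, 0.5, -1.6]
grip_width: 0.474
[499.6 -64.3  84.9] [[-0.09, 0.0, 0.996], [-0.996, 0.0, -0.09], [-0.0, -1.0, 0.0]] [0.4 2.4 0.3]
```

```bash
python3 -m crank '[{"dp":[0.4,1.5,0.3],"roll":0,"gripper":255},{"dp":[0.4,2.4,0.3],"roll":0,"gripper":255},{"dp":[0.4,2.4,0.3],"roll":0,"gripper":255},{"dp":[0.4,2.4,0.3],"roll":0,"gripper":255}]'
python3 -m crank '[{"dp":[0,0.2,0],"roll":0,"gripper":0},{"dp":[0,0.2,0],"roll":0,"gripper":0},{"dp":[0,0.2,0],"roll":0,"gripper":0},{"dp":[0,0.2,0],"roll":0,"gripper":0},{"dp":[0,0.2,0],"roll":0,"gripper":0},{"dp":[0,-30,0],"roll":0,"gripper":0},{"dp":[0,-70,0],"roll":0,"gripper":0},{"dp":[0,-98,0],"roll":0,"gripper":0}]'
python3 -m crank '[{"dp":[-38,0,5],"roll":0,"gripper":0},{"dp":[-76,0,10],"roll":0,"gripper":0},{"dp":[-114,0,15],"roll":0,"gripper":0},{"dp":[-152,0,20],"roll":0,"gripper":0},{"dp":[-190,0,25],"roll":0,"gripper":0},{"dp":[-228,0,30],"roll":0,"gripper":0},{"dp":[-266,0,36],"roll":0,"gripper":0},{"dp":[-304,0,42],"roll":0,"gripper":0},{"dp":[-340,0,48.7],"roll":0,"gripper":0},{"dp":[-346.8,0,48.7],"roll":0,"gripper":0}]' 40
python3 -m crank '[{"dp":[0,0,0],"roll":0,"gripper":0},{"dp":[0,0,0],"roll":0,"gripper":0},{"dp":[0,0,0],"roll":0,"gripper":0}]'
python3 - <<'E'
from h import *
P,R,s=pose();print(P.round(1),R.round(3).tolist(),dp([580,276,80]))
E
```

```text
time_s: 29.02
eef_pos: [500.1, -65.2, 82.6]
ee_rot: [-0.477, 0.477, -0.522, 0.522]
force: [0.4, 0.9, 3.1]
grip_width: 0.478
time_s: 29.68
eef_pos: [500.0, -65.3, 182.7]
ee_rot: [-0.477, 0.477, -0.522, 0.523]
force: [0.5, 0.4, 1.2]
grip_width: 0.999
time_s: 30.52
eef_pos: [579.8, 280.5, 179.6]
ee_rot: [0.478, -0.477, 0.522, -0.521]
force: [-0.9, 0.1, 0.4]
grip_width: 0.997
time_s: 30.77
eef_pos: [579.8, 274.4, 180.2]
ee_rot: [-0.476, 0.477, -0.523, 0.523]
force: [1.2, -0.6, -0.2]
grip_width: 1.001
[579.8 274.4 180.2] [[-0.092, -0.0, 0.996], [-0.996, -0.0, -0.092], [0.0, -1.0, -0.0]] [-1.600e+00  1.002e+02  1.000e-01]
```

```bash
python3 -m crank '[{"dp":[-1,35,0],"roll":0,"gripper":0},{"dp":[-1.4,70,0],"roll":0,"gripper":0},{"dp":[-1.4,90,0],"roll":0,"gripper":0},{"dp":[-1.4,100,0],"roll":0,"gripper":0},{"dp":[-1.4,100,0],"roll":0,"gripper":0},{"dp":[-1.4,100,0],"roll":0,"gripper":0}]' 40
python3 -m crank '[{"dp":[0,0,0],"roll":0,"gripper":255},{"dp":[0,0,0],"roll":0,"gripper":255},{"dp":[0,0,0],"roll":0,"gripper":255},{"dp":[0,0,0],"roll":0,"gripper":255},{"dp":[0,0,0],"roll":0,"gripper":255},{"dp":[0,0,0],"roll":0,"gripper":255},{"dp":[0,0,0],"roll":0,"gripper":255}]'
python3 - <<'E'
from h import *
P,R,s=pose();print(P.round(1),R.round(3).tolist(),dp([504.8,-8,P[2]+2.3]))
E
```

```text
time_s: 31.27
eef_pos: [580.6, 276.5, 81.4]
ee_rot: [-0.477, 0.476, -0.522, 0.523]
force: [0.4, 0.5, 0.2]
grip_width: 0.997
time_s: 31.85
eef_pos: [580.3, 277.3, 81.3]
ee_rot: [-0.477, 0.476, -0.522, 0.522]
force: [-1.7, -0.5, 5.5]
grip_width: 0.479
[580.3 277.3  81.3] [[-0.091, 0.001, 0.996], [-0.996, 0.0, -0.091], [-0.0, -1.0, 0.001]] [290.9  -2.5 -49.3]
```

```bash
python3 -m crank '[{"dp":[0,-30,0],"roll":0,"gripper":255},{"dp":[0,-60,0],"roll":0,"gripper":255},{"dp":[36,-60,-6],"roll":0,"gripper":255},{"dp":[72,-60,-12],"roll":0,"gripper":255},{"dp":[108,-60,-18],"roll":0,"gripper":255},{"dp":[144,-60,-24],"roll":0,"gripper":255},{"dp":[180,-60,-30],"roll":0,"gripper":255},{"dp":[216,-60,-36],"roll":0,"gripper":255},{"dp":[252,-60,-43],"roll":0,"gripper":255},{"dp":[280,-60,-49.3],"roll":0,"gripper":255}]' 60
python3 -m crank '[{"dp":[10,0,0],"roll":0,"gripper":255},{"dp":[10,0,0],"roll":0,"gripper":255},{"dp":[10,30,0],"roll":0,"gripper":255},{"dp":[10,48,0],"roll":0,"gripper":255},{"dp":[10,55,0],"roll":0,"gripper":255},{"dp":[10,55,0],"roll":0,"gripper":255},{"dp":[10,55,0],"roll":0,"gripper":255}]'
python3 - <<'E'
from h import *
P,R,s=pose();print(P.round(1),R.round(3).tolist(),dp([504.8,-7.2,83.3]))
E
```

```text
time_s: 32.68
eef_pos: [504.5, 0.7, 140.2]
ee_rot: [-0.476, 0.477, -0.522, 0.522]
force: [0.5, -0.5, -2.1]
grip_width: 0.482
time_s: 33.27
eef_pos: [504.9, -6.3, 85.5]
ee_rot: [-0.477, 0.477, -0.522, 0.522]
force: [0.9, -0.6, -1.7]
grip_width: 0.474
[504.9  -6.3  85.5] [[-0.09, 0.0, 0.996], [-0.996, 0.0, -0.09], [-0.0, -1.0, 0.0]] [ 0.9  2.2 -0. ]
```

```bash
python3 -m crank '[{"dp":[0.7,1.5,0],"roll":0,"gripper":255},{"dp":[0.7,2.3,0],"roll":0,"gripper":255},{"dp":[0.7,2.3,0],"roll":0,"gripper":255},{"dp":[0.7,2.3,0],"roll":0,"gripper":255}]'
python3 -m crank '[{"dp":[0,0.2,0],"roll":0,"gripper":0},{"dp":[0,0.2,0],"roll":0,"gripper":0},{"dp":[0,0.2,0],"roll":0,"gripper":0},{"dp":[0,0.2,0],"roll":0,"gripper":0},{"dp":[0,0.2,0],"roll":0,"gripper":0},{"dp":[0,-30,0],"roll":0,"gripper":0},{"dp":[0,-70,0],"roll":0,"gripper":0},{"dp":[0,-98,0],"roll":0,"gripper":0}]'
python3 -m crank '[{"dp":[-38,0,-1],"roll":0,"gripper":0},{"dp":[-76,0,-2],"roll":0,"gripper":0},{"dp":[-114,0,-3],"roll":0,"gripper":0},{"dp":[-152,0,-5],"roll":0,"gripper":0},{"dp":[-190,0,-6],"roll":0,"gripper":0},{"dp":[-228,0,-8],"roll":0,"gripper":0},{"dp":[-266,0,-10],"roll":0,"gripper":0},{"dp":[-304,0,-12],"roll":0,"gripper":0},{"dp":[-340,0,-13],"roll":0,"gripper":0},{"dp":[-350.5,0,-13],"roll":0,"gripper":0}]' 40
python3 -m crank '[{"dp":[0,0,0],"roll":0,"gripper":0},{"dp":[0,0,0],"roll":0,"gripper":0},{"dp":[0,0,0],"roll":0,"gripper":0},{"dp":[0,0,0],"roll":0,"gripper":0}]'
python3 - <<'E'
from h import *
P,R,s=pose();print(P.round(1),R.round(3).tolist(),dp([523.6,342.6,80]))
E
```

```text
time_s: 33.6
eef_pos: [504.8, -7.7, 83.4]
ee_rot: [-0.477, 0.476, -0.522, 0.522]
force: [0.5, 1.6, 2.8]
grip_width: 0.475
time_s: 34.27
eef_pos: [504.7, -8.0, 183.4]
ee_rot: [-0.477, 0.476, -0.522, 0.523]
force: [-0.1, 0.0, 0.5]
grip_width: 0.998
time_s: 35.1
eef_pos: [522.4, 346.6, 180.5]
ee_rot: [0.478, -0.477, 0.522, -0.521]
force: [0.0, 0.2, -0.5]
grip_width: 0.999
time_s: 35.43
eef_pos: [523.6, 340.9, 181.1]
ee_rot: [-0.476, 0.476, -0.523, 0.523]
force: [-0.3, -0.3, 0.0]
grip_width: 1.001
[523.6 340.9 181.1] [[-0.093, -0.0, 0.996], [-0.996, -0.0, -0.093], [0.0, -1.0, -0.0]] [ -1.7 101.1  -0.2]
```

```bash
python3 -m crank '[{"dp":[-0.6,35,0],"roll":0,"gripper":0},{"dp":[-0.6,70,0],"roll":0,"gripper":0},{"dp":[-0.6,90,0],"roll":0,"gripper":0},{"dp":[-0.6,101,0],"roll":0,"gripper":0},{"dp":[-0.6,101,0],"roll":0,"gripper":0},{"dp":[-0.6,101,0],"roll":0,"gripper":0}]' 40
python3 -m crank '[{"dp":[0,0,0],"roll":0,"gripper":255},{"dp":[0,0,0],"roll":0,"gripper":255},{"dp":[0,0,0],"roll":0,"gripper":255},{"dp":[0,0,0],"roll":0,"gripper":255},{"dp":[0,0,0],"roll":0,"gripper":255},{"dp":[0,0,0],"roll":0,"gripper":255},{"dp":[0,0,0],"roll":0,"gripper":255}]'
python3 - <<'E'
from h import *
P,R,s=pose();print(P.round(1),R.round(3).tolist(),dp([509.8,47.5,P[2]+2.3]))
E
```

```text
time_s: 35.93
eef_pos: [524.0, 342.6, 80.9]
ee_rot: [-0.477, 0.476, -0.522, 0.523]
force: [-0.3, -0.3, 0.9]
grip_width: 1.0
time_s: 36.52
eef_pos: [523.7, 343.1, 81.0]
ee_rot: [-0.477, 0.476, -0.522, 0.522]
force: [-1.5, -1.3, 5.6]
grip_width: 0.48
[523.7 343.1  81. ] [[-0.091, 0.001, 0.996], [-0.996, 0.001, -0.091], [-0.001, -1.0, 0.001]] [295.7  -2.5  13. ]
```

```bash
python3 -m crank '[{"dp":[0,-30,0],"roll":0,"gripper":255},{"dp":[0,-60,0],"roll":0,"gripper":255},{"dp":[36,-60,1],"roll":0,"gripper":255},{"dp":[72,-60,3],"roll":0,"gripper":255},{"dp":[108,-60,5],"roll":0,"gripper":255},{"dp":[144,-60,7],"roll":0,"gripper":255},{"dp":[180,-60,9],"roll":0,"gripper":255},{"dp":[216,-60,11],"roll":0,"gripper":255},{"dp":[252,-60,13],"roll":0,"gripper":255},{"dp":[282,-60,13],"roll":0,"gripper":255}]' 60
python3 -m crank '[{"dp":[13.5,0,0],"roll":0,"gripper":255},{"dp":[13.5,0,0],"roll":0,"gripper":255},{"dp":[13.5,30,0],"roll":0,"gripper":255},{"dp":[13.5,48,0],"roll":0,"gripper":255},{"dp":[13.5,55,0],"roll":0,"gripper":255},{"dp":[13.5,55,0],"roll":0,"gripper":255},{"dp":[13.5,55,0],"roll":0,"gripper":255}]'
python3 - <<'E'
from h import *
P,R,s=pose();print(P.round(1),R.round(3).tolist(),dp([509.8,47.6,83]))
E
```

```text
time_s: 37.35
eef_pos: [510.3, 58.7, 139.9]
ee_rot: [-0.477, 0.477, -0.522, 0.522]
force: [0.2, 0.4, -1.0]
grip_width: 0.478
time_s: 37.93
eef_pos: [509.7, 48.2, 85.1]
ee_rot: [-0.477, 0.477, -0.522, 0.522]
force: [0.4, 0.4, -2.0]
grip_width: 0.478
[509.7  48.2  85.1] [[-0.09, 0.0, 0.996], [-0.996, 0.0, -0.09], [-0.0, -1.0, 0.0]] [0.5 2.1 0.2]
```

```bash
python3 -m crank '[{"dp":[0.3,1.5,0.2],"roll":0,"gripper":255},{"dp":[0.3,2.2,0.2],"roll":0,"gripper":255},{"dp":[0.3,2.2,0.2],"roll":0,"gripper":255},{"dp":[0.3,2.2,0.2],"roll":0,"gripper":255}]'
python3 -m crank '[{"dp":[0,0.2,0],"roll":0,"gripper":0},{"dp":[0,0.2,0],"roll":0,"gripper":0},{"dp":[0,0.2,0],"roll":0,"gripper":0},{"dp":[0,0.2,0],"roll":0,"gripper":0},{"dp":[0,0.2,0],"roll":0,"gripper":0},{"dp":[0,-30,0],"roll":0,"gripper":0},{"dp":[0,-70,0],"roll":0,"gripper":0},{"dp":[0,-98,0],"roll":0,"gripper":0},{"dp":[15,-130,0],"roll":0,"gripper":0},{"dp":[30,-160,0],"roll":0,"gripper":0}]'
python3 -m crank '[{"dp":[25,-40,0],"roll":0,"gripper":0},{"dp":[25,-60,0],"roll":0,"gripper":0},{"dp":[25,-60,0],"roll":0,"gripper":0},{"dp":[25,-60,0],"roll":0,"gripper":0},{"dp":[25,-60,0],"roll":0,"gripper":0}]'
python3 - <<'E'
from h import *
p=eyes.capture('wrist');q=eyes.capture('scene');print(pose()[0].round(1))
for l,z in(('jar_blue_c',58),('jar_orange_c',58),('jar_yellow_c',58),('weight_c',21),('wax_c',17)):
    for k in models.spot_point(p,l)[:1]:print(l,round(k['confidence'],2),atz(p,k['centre'],z).round(1))
h=cv2.cvtColor(p['color'],cv2.COLOR_RGB2HSV)
for n,(a,b,s) in {'blue':(100,125,170),'orange':(6,13,185),'yellow':(24,30,110)}.items():
    m=((h[...,0]>=a)&(h[...,0]<=b)&(h[...,1]>s)&(h[...,2]>200)).astype(np.uint8)
    m=cv2.morphologyEx(m,cv2.MORPH_OPEN,np.ones((5,5)));m[:,:200]=0;m[:,330:]=0
    c=max(cv2.findContours(m,0,2)[0],key=cv2.contourArea);(u,v),r=cv2.minEnclosingCircle(c);print(n,round(u,1),round(v,1),round(r,1),atz(p,(u,v),110).round(1))
for k in models.spot_point(q,'holder_c')[:2]:print('holder',round(k['confidence'],2),atz(q,k['centre'],39).round(1))
a=cv2.resize(p['color'][40:300,200:380],None,fx=1.6,fy=1.6);b=cv2.resize(q['color'][90:270,100:360],None,fx=1.8,fy=1.8)
H=max(a.shape[0],b.shape[0]);o=np.zeros((H,a.shape[1]+b.shape[1],3),np.uint8);o[:a.shape[0],:a.shape[1]]=a;o[:b.shape[0],a.shape[1]:]=b
cv2.imwrite('pics/end.png',o[:,:,::-1])
E
```

```text
time_s: 38.27
eef_pos: [509.9, 47.3, 83.1]
ee_rot: [-0.477, 0.476, -0.522, 0.522]
force: [-0.2, 1.2, 0.8]
grip_width: 0.474
time_s: 39.1
eef_pos: [506.6, 17.3, 244.5]
ee_rot: [-0.477, 0.477, -0.522, 0.522]
force: [0.4, 0.0, 0.8]
grip_width: 1.003
time_s: 39.52
eef_pos: [504.3, -7.4, 301.7]
ee_rot: [0.476, -0.477, 0.523, -0.522]
force: [0.6, -0.2, -0.1]
grip_width: 1.0
[504.3  -7.2 301.4]
jar_orange_c 0.59 [505.8  -9.1  58. ]
weight_c 0.69 [ 573.2 -111.1   21. ]
wax_c 0.81 [584.1  82.9  17. ]
blue 274.8 129.6 22.9 [509.3  47.2 110. ]Traceback (most recent call last):
  File "<stdin>", line 9, in <module>
ValueError: max() iterable argument is empty
```

Run:
```python
from h import *
p=eyes.capture('wrist');q=eyes.capture('scene')
for k in models.spot_point(q,'holder_c')[:2]:print('holder',round(k['confidence'],2),atz(q,k['centre'],39).round(1))
a=cv2.resize(p['color'][40:300,200:380],None,fx=2,fy=2);b=cv2.resize(q['color'][90:270,100:350],None,fx=1.7,fy=1.7)
H=max(a.shape[0],b.shape[0]);o=np.zeros((H,a.shape[1]+b.shape[1],3),np.uint8);o[:a.shape[0],:a.shape[1]]=a;o[:b.shape[0],a.shape[1]:]=b
o=o[:,:,::-1].copy()
for X in((509.4,47.4,110),(504.5,-8,110),(500,-64.5,110)):
    u,v=proj(p,X)[0];cv2.drawMarker(o,(int((u-200)*2),int((v-40)*2)),(255,0,255),0,9)
cv2.imwrite('pics/end.png',o)
```

```text
holder 0.88 [ 505.7 -330.7   39. ]
```

View pics/end.png

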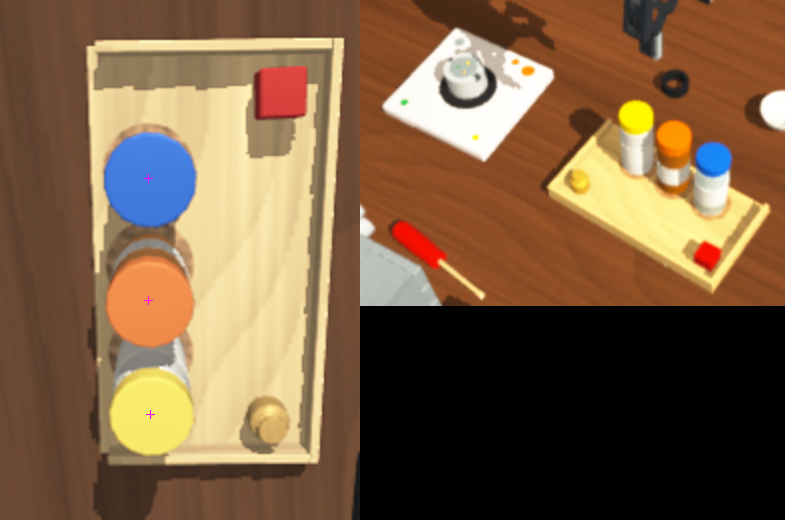

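All three caps sit on the measured circle centres, marked at (148,180), (148,300) and (150,414). The holder stands upright on the pad, and the wax and weight are in place. Handing in.

```bash
python3 -c "
from h import *
print(ctrl.finish_job(), ctrl.sense()['time_s'])"
```

```text
the job is handed in; nothing more can be done
the job is handed in; nothing more can be done
```

The job is done and handed in after about 40 s of robot time. I stood the three jars on the mat, set the holder on the black pad, then returned the yellow, orange and blue jars to their own circles.

**Jars:** in the last wrist picture all three stand upright, with their caps on the circle centres I had measured while the circles were empty. I measured the blue cap numerically, within about 1 mm. Orange and yellow I judged against the projected marks, because the colour check for those caps failed. In that last view the network found only the orange jar.

**Holder:** it stands upright on the pad. The close wrist checks put it within about 2–2.5 mm of the pad centre. The final long-range scene estimate was about 6 mm off. I put that down to the scene view, whose estimates were several mm off elsewhere too.

**Bystanders:** by eye, the brass weight and wax block are still in their back corners. Their network positions agreed with the earlier wrist view to about 2–5 mm, about the noise of those readings.

**Forces:** the force readings I printed stayed under about 8 N.

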